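# Push a marble blank under the spring hold-down flap

## Robot

A 6-joint arm with a two-finger parallel gripper is mounted at the origin on the work surface. World frame = base frame: x ahead of the robot, y to its left, z up, the work surface at z = 0. Lengths are in m, angles in rad, forces in N, time in s.
With the tool pointing down it reaches from about 0.3 to 0.875 m from the base axis. Payload 6.4 kg.
Tool frame: the origin (TCP) lies midway between the tips of the shut fingers; the grasp point (between the pads) lies 19 mm behind it; x points along the fingers, y is the direction in which the jaws open and shut, and the axes are right-handed (so a half turn about x gives the same grasp; the last joint's range is limited). The gripper opens to 85 mm and grips with 20 to 120 N. Pads are 22 mm wide; open, the fingers measure 114 mm over their backs; the gripper's body (76 mm by 85 mm) begins 54 mm behind the grasp point. The pads swing forward as they close: fully open they stand 13 mm farther back than shut.
Start: joints at [-1.35, 0.181, 1.607, -0, 1.354, -0.206], TCP at [0.238, -0.523, 0.231] pointing down, gripper open.
Joint ranges: [-2.99, 2.99], [-0.89, 2.07], [0.3, 2.58], [-1.14, 4.28], [0, 2.63], [-3.12, 3.12]. Speed limits (rad/s): [2.57, 2.57, 3.01, 3.14, 3.14, 3.14].

## Interface

Orientations are given as a unit quaternion [w, x, y, z].
In Python, from bench import ctrl gives the robot as it stands.
- The arm moves only by the tool step_arm, never from a script. Its argument "motion" is a list of rows, each a list of 7 numbers: the shift along the tool's x, y, z in mm, then the turn, a rotation vector about the tool's x, y, z in degrees, then the closure in counts, from 0 (fully open) to 255 (shut). In form: [[tx, ty, tz, rx, ry, rz, hand], ...]. A call has 1 to 10 rows; each row is the pose to reach, as a shift and turn from the pose commanded when the call began, along the tool's axes at that moment; what a row does not reach only later rows make up. A row lasts 1/8 s, in which the tool goes at most 62.5 mm and 10.7 degrees, less where a joint would pass 70% of its speed; a pose out of reach is approached as far as the arm can. A call with a gripper value outside its range is refused whole. The fingers move at their own pace and stop on an object; the grip force is fixed at half the most. Time passes only in rows, so rows that repeat a pose let the fingers close. It gives the time, the measured TCP pose, the force and the opening at its end, in the units of the state.
- ctrl.get_obs(): the state, without advancing time (a new reading comes with each control period).
- ctrl.camera(name): name is "scene" or "top"; returns (picture, depth): 480x640x3 uint8, red, green, blue; 480x640 float32, m along the optical axis (not along the pixel's ray), 0 where there is no reading.
- ctrl.camera_info(name): a dict with "fx", "fy", "cx", "cy" (pixels), "dist_coeffs" ([k1, k2, p1, p2, k3] as OpenCV has them; the pictures are not rectified), "T" (4x4, takes a point from camera to world coordinates). Camera axes: x right, y down, z forward; pixel columns grow to the right and rows downward; lengths in m; the calibration is good to about 2 mm. A picture is of the moment at which its call begins. camera_info takes no time and is no camera call.
- ctrl.hand_in(): hands the job in, once; it reports no verdict.
The state is a dict: "time_s": time; "q": joint angles; "dq": joint speeds; "joint_efforts": joint torques, N m; "eef_pos": TCP position; "eef_rot": TCP orientation; "wrist_force": force on the tool from outside, world axes, zero at the start; "torque": the same for the moment, N m; "opening": opening from 0.0 (shut) to 1.0 (fully open).
Only numpy, scipy, OpenCV 4.12 (cv2) and the standard library are available. Lean on these libraries where they do the work, as an engineer would, in place of code of your own. Each camera call takes 0.05 s, during which the arm holds its last target. There are 200 camera calls.

## Task

Press the long bar of the gluing jig down with one fingertip so that its spring flap stands open, and while that finger keeps the flap open, use the other finger to push the marble blank along the jig and under the flap until it is fully home and square against the back stop. Then let go of the bar so that the flap closes onto the blank, and move clear. Only push the blank, never lift it off the jig, and leave everything else on the table where it is.

Things in the scene. Friction and masses are not known exactly. Their poses are not given: they have to be found in the camera images.
- jig: plywood hold-down jig fixed to the table. Origin on the table, centred across its channel, in the plane of the channel's mouth (front end of the flap); x is the direction in which the blank is pushed, y points to the side with the press bar, z up. Base board 6 mm thick, x -150 to 75, y -49 to 42 mm. Positions below are in this frame, mm
- mouth (a point): middle of the channel's mouth, on the board's top: 0, 0, 6; axes as the jig's. The channel is 66 wide (y -33 to 33), x 0 to 55, between a fence at -y, 16 high above the board, and a rail at +y, 32 high. Flared guides 16 high widen it from the mouth back to x -41, where it is about 81 wide
- stop_face (a point): foot of the back stop's face, on the board's top: 55, 0, 6; axes as the jig's. The stop is 20 mm high. The blank is home when its front end meets this face
- hinge_line (a point): point on the flap's hinge line: 0, 35, 42; axes as the jig's. The hinge rod, 8 mm thick, runs along the jig's x from x -185 to 50, on a post at its -x end
- flap (a joint): angle of the spring flap, rad: 0 shut (as at the start), stop at 1.0, more is more open; it falls shut by itself. The blank passes under it above 0.5; closed onto the blank it reads about 0.4. The bar needs about 2 N at first, 6 N wide open. Pushing against the flap's lip does not open it
- lip_edge (a point): middle of the lower edge of the flap's downturned lip. The flap is a grey metal panel on the -y side of the hinge, x 0 to 50 only, with this lip at y -8 to -4; shut, its edge hangs 4 mm above the board, so nothing goes under. At 0.87 rad the edge is about 54 above the table, the panel's top about 80. Moves and turns with the flap
- bar_mid (a point): middle of the press bar, a grey metal strip x -185 to 45, 34 wide, 3 thick, rigid with the flap, joined to the rod by a flat web; press it down to open. Shut: y 66 to 94, z 42 to 62, rising outwards, web level. At 0.87 rad: y 55 to 88, centre z 14, nearly level, web steep: a fingertip at y 65 to 85, about 16 above the table, holds it anywhere along x and can slide along it. Moves with the flap
- blank: white marble blank, a plain slab 95 x 48 x 22 mm (x, y, z), 0.17 to 0.35 kg, lying on the jig's board ahead of the mouth, lengthwise along the jig's x (within 0.06 rad, up to 4 mm off centre). Origin: centre of its underside. Home, its origin is at x 7.5, z 6 and its last 40 mm stick out of the mouth, so the pushing finger never goes under the flap
- glue_bottle: bystander: white glue bottle, 48 mm diameter, 130 mm tall, standing; origin at the centre of its underside
- spatula: bystander: hand spatula lying flat, 190 mm long along its x; origin at its underside
- sanding_block: bystander: cork sanding block 70 x 35 x 25 mm; origin at the centre of its underside
- chip_tray: bystander: small black open tray 70 x 90 x 22 mm with dark stone chips; origin at the centre of its underside
- stone_tub: bystander: white tub 110 x 140 x 75 mm full of pink stone cubes; origin at the centre of its underside
- phone: bystander: black phone lying flat, 75 x 155 x 8 mm; origin at the centre of its underside
- nippers: bystander: tile nippers with red handles lying flat, about 180 mm long along x, 20 mm high
- dropper: bystander: small white dropper bottle, 28 mm diameter, 75 mm tall, standing
There are look-alikes about, which are no part of the job. Leave any red or turquoise look-alike of the blank alone.

How it is judged:
By the outcome, as a careful person would: the job done as asked, in the order asked, and still so for the second after the job is handed in, with the robot touching nothing.
It also fails if it takes over 45 s, if anything falls off the work surface, if the arm or the gripper's body presses on something with over 40 N, if the wrist force passes 120 N, or if a joint passes its speed limit or range.

## Working session

There is one attempt and no reset: what is moved stays moved. The work goes in short steps, Python scripts to look and compute and a tool call to move; the robot and the scene stay as the last step left them, time stands still between calls to the robot, and variables do not carry over. Pictures are saved under pics/ and viewed, about 8 in all and at most 12, crops included, and the job is handed in when it is done.

Besides the shell and the picture viewer there is one more tool, called after "Request:" by a JSON object that holds its "name" and its "arguments", one argument or row to a line. step_arm: Moves the arm, as the interface text tells. Its arguments: {"type":"object","properties":{"motion":{"type":"array","items":{"type":"array","items":{"type":"number"}}}},"required":["motion"]}

```bash
mkdir -p pics; ls; python3 - <<'E'
from bench import ctrl
import cv2,numpy as np
for n in("scene","top"):
    p,d=ctrl.camera(n); np.savez(f"pics/{n}0.npz",p=p,d=d)
    cv2.imwrite(f"pics/{n}0.png",p[:,:,::-1])
    i=ctrl.camera_info(n); print(n,{k:np.round(v,4).tolist() for k,v in i.items()})
o=ctrl.get_obs(); print(o)
E
```

```text
pics
scene {'fx': 473.3909, 'fy': 473.3909, 'cx': 321.4156, 'cy': 243.5407, 'dist_coeffs': [-0.0344, 0.0, 0.0, 0.0, 0.0], 'T': [[-0.0394, 0.7577, -0.6515, 1.2992], [0.9992, 0.0229, -0.0338, 0.0218], [-0.0107, -0.6523, -0.7579, 0.911], [0.0, 0.0, 0.0, 1.0]]}
top {'fx': 447.0241, 'fy': 447.0241, 'cx': 320.1379, 'cy': 237.4536, 'dist_coeffs': [-0.0702, 0.0, 0.0, 0.0, 0.0], 'T': [[0.0038, -0.9861, 0.1662, 0.4019], [-1.0, -0.0047, -0.0051, 0.0042], [0.0058, -0.1661, -0.9861, 1.1386], [0.0, 0.0, 0.0, 1.0]]}
{'time_s': 0.1, 'q': array([-1.35033028e+00,  1.81488622e-01,  1.60790001e+00,  1.39848247e-05,
        1.35380205e+00, -2.06309347e-01]), 'dq': array([ 0.00184894,  0.00059064, -0.00277232,  0.00061278, -0.001184  ,
        0.00203749]), 'joint_efforts': array([ 1.55768748e-04, -4.45878696e+01, -3.52236342e+01, -3.92687252e-04,
        4.16003153e-03, -7.68800021e-06]), 'eef_pos': array([ 0.23791889, -0.52292642,  0.23046581]), 'eef_rot': array([ 0.1491793 ,  0.6910698 ,  0.15030931, -0.69106814]), 'wrist_force': array([-0.14084222, -0.93980765, -1.04188672]), 'torque': array([-0.00699425,  0.07003745,  0.03220516]), 'opening': 1.0005664702186168}
```

View pics/top0.png

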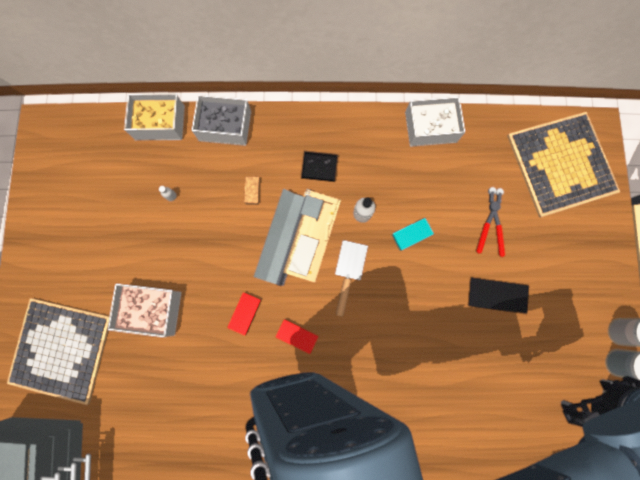

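View pics/scene0.png

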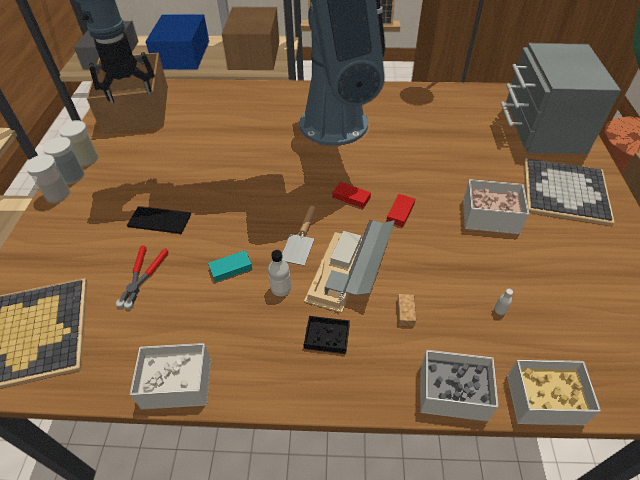

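The top view shows the jig at about (305,235), with the bar to its left and the flap end away from the robot. White slabs or near-white things: the blank on the jig (303,254), red look-alikes (243,313) and (297,336), a turquoise one (413,234), and the spatula blade (351,259). I choose the white slab on the board and check it in a close crop.

```bash
cat > h.py <<'E'
import cv2,numpy as np
from bench import ctrl
def ray(n,px,z):
    i=ctrl.camera_info(n);K=np.array([[i['fx'],0,i['cx']],[0,i['fy'],i['cy']],[0,0,1]])
    u=cv2.undistortPoints(np.array(px,float).reshape(-1,1,2),K,np.array(i['dist_coeffs'])).reshape(-1,2)
    T=np.array(i['T']);d=np.c_[u,np.ones(len(u))]@T[:3,:3].T
    return T[:3,3]+d*((z-T[2,3])/d[:,2])[:,None]
def proj(n,P):
    i=ctrl.camera_info(n);K=np.array([[i['fx'],0,i['cx']],[0,i['fy'],i['cy']],[0,0,1]])
    T=np.linalg.inv(np.array(i['T']))
    return cv2.projectPoints(np.array(P,float).reshape(-1,1,3),cv2.Rodrigues(T[:3,:3])[0],T[:3,3],K,np.array(i['dist_coeffs']))[0].reshape(-1,2)
E
python3 - <<'E'
import cv2,numpy as np
a=np.load("pics/top0.npz")['p'][180:295,240:350];b=np.load("pics/scene0.npz")['p'][210:320,290:405]
h=cv2.cvtColor(a,cv2.COLOR_RGB2HSV)
for q in [(303-240,250-180),(320-240,255-180),(275-240,255-180),(330-240,205-180),(260-240,220-180)]: print(q,h[q[1],q[0]])
A=cv2.resize(a,(400,418),interpolation=cv2.INTER_CUBIC);B=cv2.resize(b,(400,418),interpolation=cv2.INTER_CUBIC)
cv2.imwrite("pics/crop1.png",np.hstack([A,B])[:,:,::-1])
E
```

```text
(63, 70) [ 22  15 248]
(80, 75) [ 22  87 253]
(35, 75) [ 77  10 176]
(90, 25) [ 22  93 252]
(20, 40) [ 14 165 202]
```

View pics/crop1.png

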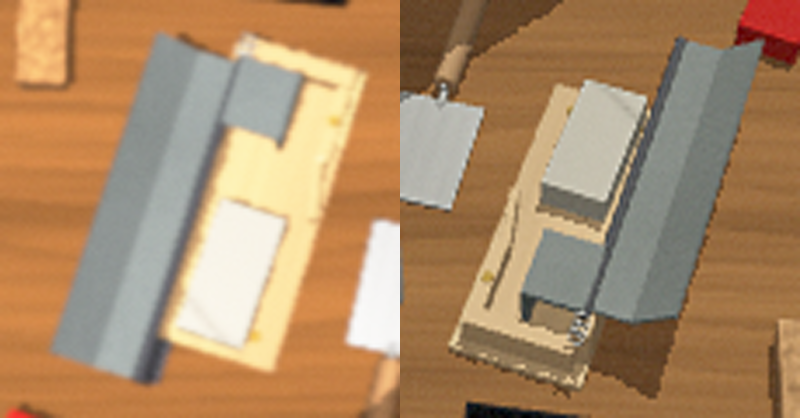

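The crop shows a white slab on the plywood board in front of the grey flap, with the bar on the left. This confirms the blank, so I measure it now.

```bash
cat > meas.py <<'E'
import cv2,numpy as np
from h import *
def quad(m):
    c=max(cv2.findContours(m,cv2.RETR_EXTERNAL,cv2.CHAIN_APPROX_NONE)[0],key=cv2.contourArea)
    return c.reshape(-1,2)
def masks(p,off,size):
    h=cv2.cvtColor(p,cv2.COLOR_RGB2HSV)[off[1]:off[1]+size[1],off[0]:off[0]+size[0]]
    H,S,V=h[...,0].astype(int),h[...,1].astype(int),h[...,2].astype(int)
    return ((S<45)&(V>215)).astype('u1'),((S>=45)&(S<125)&(V>200)&(H>15)).astype('u1'),((S<45)&(V<205)&(V>100)).astype('u1')
E
python3 - <<'E'
from meas import *
p=np.load("pics/top0.npz")['p'];off=(245,182);w,b,g=masks(p,off,(97,110))
w[:,92:]=0
wc=quad(w)+off; r=cv2.minAreaRect(cv2.convexHull(ray("top",wc,.028)[:,:2].astype('f4')*1000)); print("blank",r)
allm=cv2.morphologyEx(((b|w)>0).astype('u1'),cv2.MORPH_OPEN,np.ones((3,3)))
bc=quad(allm)+off; P=ray("top",bc,.006)[:,:2]*1000
gc=quad(g)+off; G=ray("top",gc,.052)[:,:2]*1000
# right edge
# right board edge per row
ed=[]
for row in range(allm.shape[0]):
    xs=np.nonzero(allm[row])[0]
    if len(xs): ed.append((xs.max()+off[0]+.5,row+off[1]))
ed=np.array(ed);print(ed[::6].tolist())
E=ray("top",ed,.006)[:,:2]*1000
s=(ed[:,1]>207)&(ed[:,1]<278)
vx,vy,x0,y0=cv2.fitLine(E[s].astype('f4'),cv2.DIST_HUBER,0,.01,.01).ravel();print("edge yaw",np.degrees(np.arctan(vy/vx)),x0,y0)
# board bottom edge per column
d=np.array([vx,vy])*np.sign(vx);n=np.array([-d[1],d[0]])
print("board extents along d",(P@d).min(),(P@d).max(),"right edge",np.array([x0,y0])@n)
# outer bar edge (left) at z .062
le=[]
for row in range(g.shape[0]):
    xs=np.nonzero(g[row])[0]
    if len(xs)>4: le.append((xs.min()+off[0]-.5,row+off[1]))
le=np.array(le); L=ray("top",le,.062)[:,:2]*1000
s=(le[:,1]>196)&(le[:,1]<270)
l=cv2.fitLine(L[s].astype('f4'),cv2.DIST_HUBER,0,.01,.01).ravel();print("bar yaw",np.degrees(np.arctan(l[1]/l[0])),l[2:]@n)
L2=ray("top",gc,.062)[:,:2]*1000
print("bar along d",(L2@d).min(),(L2@d).max())
E
```

```text
blank ((545.0960693359375, 41.37998962402344), (48.25792694091797, 93.20174407958984), 71.61054992675781)
[[312.5, 191.0], [332.5, 197.0], [339.5, 203.0], [337.5, 209.0], [335.5, 215.0], [333.5, 221.0], [331.5, 227.0], [330.5, 233.0], [327.5, 239.0], [326.5, 245.0], [324.5, 251.0], [322.5, 257.0], [320.5, 263.0], [318.5, 269.0], [316.5, 275.0], [314.5, 281.0]]
edge yaw -17.230825 550.34766 -10.004536
board extents along d 452.5261628943422 678.8277318025994 right edge 153.46954
bar yaw -17.0882 296.04736
bar along d 418.9630863149895 650.5180435832783
```

```bash
cat > go.py <<'E'
import numpy as np,sys
from scipy.spatial.transform import Rotation as R
from bench import ctrl
yaw=np.radians(-17.15);d=np.array([np.cos(yaw),np.sin(yaw),0]);n=np.array([-d[1],d[0],0]);O=np.array([636.8,15.2,0])
o=ctrl.get_obs();p=o['eef_pos']*1000;Rt=R.from_quat(np.roll(o['eef_rot'],-1))
rel=p-O
def target(x,y,z,sg):
    Rg=R.from_matrix(np.c_[[0,0,-1],sg*n,np.cross([0,0,-1],sg*n)])
    P=O+d*x+n*y+[0,0,z]
    return np.r_[Rt.inv().apply(P-p),np.degrees((Rt.inv()*Rg).as_rotvec())]
print("jig xyz",np.round([rel@d,rel@n,p[2]],1),"t",round(o['time_s'],2),"F jig",np.round([o['wrist_force']@d,o['wrist_force']@n,o['wrist_force'][2]],1),"op",round(o['opening'],3),"q",np.round(o['q'],2))
if len(sys.argv)>3:
    for sg in(1,-1): print(sg,np.round(target(*map(float,sys.argv[1:4]),sg),1))
E
python3 go.py -162 38 170
```

```text
jig xyz [-222.5 -631.8  230.5] t 0.1 F jig [ 0.1 -0.9 -1. ] op 1.001 q [-1.35  0.18  1.61  0.    1.35 -0.21]
1 [ 6.140e+01 -4.606e+02 -4.899e+02 -1.384e+02 -1.000e-01  0.000e+00]
-1 [ 6.140e+01 -4.606e+02 -4.899e+02  4.160e+01  0.000e+00  1.000e-01]
```

Request:
{"name": "step_arm", "arguments": {
  "motion": [
    [0,-460,-490,41.6,0,0,69],
    [0,-460,-490,41.6,0,0,69],
    [0,-460,-490,41.6,0,0,69],
    [0,-460,-490,41.6,0,0,69],
    [0,-460,-490,41.6,0,0,69],
    [0,-460,-490,41.6,0,0,69],
    [0,-460,-490,41.6,0,0,69],
    [0,-460,-490,41.6,0,0,69],
    [30,-460,-490,41.6,0,0,69],
    [61,-460,-490,41.6,0,0,69]
  ]
}}

```text
time_s: 1.35
eef_pos: [0.4735, 0.0476, 0.1963]
eef_rot: [-0.105, 0.701, -0.105, -0.698]
wrist_force: [0.9, -1.7, 0.7]
opening: 0.734
```

```bash
python3 go.py -162 38 110
```

```text
jig xyz [-165.6  -17.2  196.3] t 1.35 F jig [ 1.3 -1.3  0.7] op 0.734 q [-0.15 -0.01  1.89 -0.    1.26  1.72]
1 [  86.3  -55.2   -3.3 -180.    -0.    -0.3]
-1 [ 86.3 -55.2  -3.3   0.   -0.2   0. ]
```

Request:
{"name": "step_arm", "arguments": {
  "motion": [
    [40,-55,-3,0,0,0,69],
    [70,-55,-3,0,0,0,69],
    [70,-55,-3,0,0,0,69],
    [70,-55,-3,0,0,0,69]
  ]
}}

```text
time_s: 1.85
eef_pos: [0.4916, 0.0967, 0.1265]
eef_rot: [-0.106, 0.699, -0.106, -0.699]
wrist_force: [0.3, -1.2, 0.6]
opening: 0.731
```

```bash
python3 go.py -162 38 75; python3 - <<'E'
from meas import *
ims=[]
for n,(x,y) in (("top",(235,175)),("scene",(290,160))):
    p,_=ctrl.camera(n); np.save(f"pics/{n}1.npy",p); ims.append(cv2.resize(p[y:y+150,x:x+125],(400,480),interpolation=cv2.INTER_CUBIC))
cv2.imwrite("pics/c2.png",np.hstack(ims)[:,:,::-1])
E
```

```text
jig xyz [-162.8   35.1  126.5] t 1.85 F jig [ 0.6 -1.   0.6] op 0.731 q [-0.04  0.14  1.88 -0.    1.12  1.83]
1 [ 5.15e+01 -2.90e+00 -7.00e-01  1.80e+02  0.00e+00  1.00e-01]
-1 [51.5 -2.9 -0.7 -0.  -0.1  0. ]
```

View pics/c2.png

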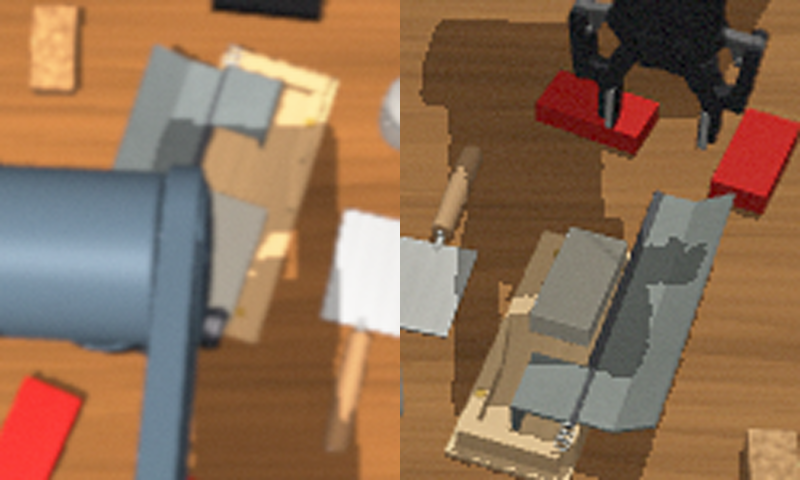

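Left in the scene crop, the push finger's tip is at full-picture (356,197). On the right, the bar finger's tip is at (385,205). I check both against the predicted positions.

```bash
python3 - <<'E'
from go import *
from h import *
for z in(.126,.132,.138):
    P=ray("scene",[(356,199),(384.7,206)],z)*1000-O
    print(z,np.round(np.c_[P@d,P@n],1).tolist())
E
```

```text
jig xyz [-162.    35.   127.3] t 1.95 F jig [ 0.  -0.6 -0.2] op 0.728 q [-0.04  0.14  1.88 -0.    1.12  1.83]
0.126 [[-161.9, 0.6], [-161.0, 71.0]]
0.132 [[-155.8, 2.1], [-154.9, 72.0]]
0.138 [[-149.8, 3.6], [-148.9, 73.0]]
```

Request:
{"name": "step_arm", "arguments": {
  "motion": [
    [35,-2,0,0,0,0,55],
    [70,-2,0,0,0,0,55],
    [70,-2,0,0,0,0,55],
    [80,-2,0,0,0,0,55],
    [90,-2,0,0,0,0,55],
    [90,-2,0,0,0,0,55]
  ]
}}

```text
time_s: 2.7
eef_pos: [0.4923, 0.0989, 0.0358]
eef_rot: [-0.105, 0.7, -0.105, -0.699]
wrist_force: [1.0, -0.9, 2.4]
opening: 0.786
```

```bash
python3 go.py -162 37 12
```

```text
jig xyz [-162.7   37.4   35.8] t 2.7 F jig [ 1.2 -0.5  2.4] op 0.786 q [-0.04  0.3   1.92 -0.    0.92  1.83]
1 [ 2.38e+01  4.00e-01 -7.00e-01  1.80e+02  0.00e+00  1.00e-01]
-1 [23.8  0.4 -0.7 -0.  -0.1  0. ]
```

Force is rising, so the bar is being pressed. I keep going down gently.

Request:
{"name": "step_arm", "arguments": {
  "motion": [
    [8,0,0,0,0,0,55],
    [16,0,0,0,0,0,55],
    [21,0,0,0,0,0,55],
    [21,0,0,0,0,0,55]
  ]
}}

```text
time_s: 3.2
eef_pos: [0.4918, 0.099, 0.0141]
eef_rot: [0.106, -0.699, 0.105, 0.699]
wrist_force: [-1.2, -2.7, 6.2]
opening: 0.784
```

```bash
python3 go.py -162 37 12; python3 - <<'E'
from meas import *
ims=[]
for n,(x,y) in (("top",(235,175)),("scene",(290,180))):
    p,_=ctrl.camera(n); np.save(f"pics/{n}2.npy",p); ims.append(cv2.resize(p[y:y+140,x:x+117],(400,480),interpolation=cv2.INTER_CUBIC))
cv2.imwrite("pics/c3.png",np.hstack(ims)[:,:,::-1])
E
```

```text
jig xyz [-163.2   37.3   14.1] t 3.2 F jig [-0.4 -2.9  6.2] op 0.784 q [-0.04  0.34  1.92  0.    0.88  1.83]
1 [  2.1   0.3  -1.2 180.    0.   -0. ]
-1 [ 2.1  0.3 -1.2 -0.   0.   0. ]
```

View pics/c3.png

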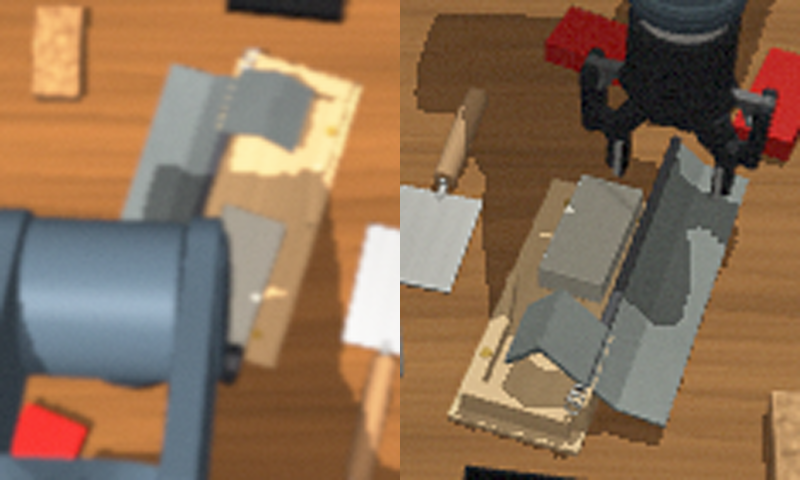

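The scene crop shows the flap raised at about (560,320) with a clear gap under the lip. The bar finger is on the bar at (722,190), and the push finger at (617,160) is behind the blank. Next I push slowly along the jig.

Request:
{"name": "step_arm", "arguments": {
  "motion": [
    [1,0,-6,0,0,0,55],
    [1,0,-12,0,0,0,55],
    [1,0,-18,0,0,0,55],
    [1,0,-24,0,0,0,55],
    [1,0,-30,0,0,0,55],
    [1,0,-36,0,0,0,55],
    [1,0,-42,0,0,0,55],
    [1,0,-48,0,0,0,55],
    [1,0,-54,0,0,0,55],
    [1,0,-54,0,0,0,55]
  ]
}}

```text
time_s: 4.55
eef_pos: [0.5446, 0.0829, 0.0139]
eef_rot: [-0.106, 0.7, -0.105, -0.698]
wrist_force: [-0.2, 0.8, 3.2]
opening: 0.784
```

```bash
python3 go.py -60 37 13; python3 - <<'E'
from meas import *
ims=[]
for n,(x,y) in (("top",(235,175)),("scene",(290,190))):
    p,_=ctrl.camera(n); np.save(f"pics/{n}3.npy",p); ims.append(cv2.resize(p[y:y+130,x:x+108],(400,480),interpolation=cv2.INTER_CUBIC))
cv2.imwrite("pics/c4.png",np.hstack(ims)[:,:,::-1])
E
```

```text
jig xyz [-108.1   37.5   13.9] t 4.55 F jig [-0.4  0.7  3.2] op 0.784 q [-0.06  0.42  1.8  -0.    0.92  1.81]
1 [  1.    0.5 -48.  180.    0.    0.2]
-1 [  1.    0.5 -48.   -0.   -0.1   0. ]
```

View pics/c4.png

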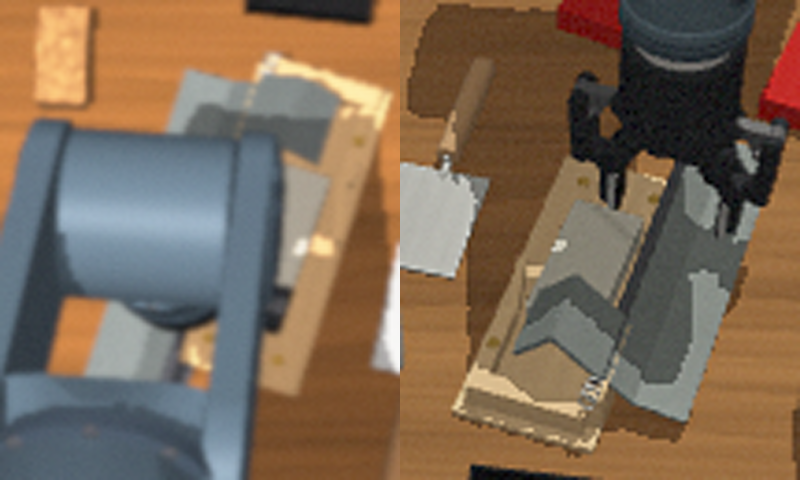

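The blank has followed and its front end is at the mouth, under the open flap. I carry on with the push.

Request:
{"name": "step_arm", "arguments": {
  "motion": [
    [1,0,-6,0,0,0,55],
    [1,0,-12,0,0,0,55],
    [1,0,-18,0,0,0,55],
    [1,0,-24,0,0,0,55],
    [1,0,-30,0,0,0,55],
    [1,0,-36,0,0,0,55],
    [1,0,-42,0,0,0,55],
    [1,0,-45,0,0,0,55],
    [1,0,-48,0,0,0,55],
    [1,0,-48,0,0,0,55]
  ]
}}

```text
time_s: 5.9
eef_pos: [0.5893, 0.069, 0.0125]
eef_rot: [-0.105, 0.699, -0.105, -0.699]
wrist_force: [-2.0, 2.0, 3.5]
opening: 0.785
```

```bash
python3 go.py -51 37 13
```

```text
jig xyz [-61.2  37.4  12.5] t 5.9 F jig [-2.5  1.4  3.5] op 0.785 q [-0.08  0.5   1.68  0.    0.96  1.79]
1 [  -0.5    0.4  -10.2 -180.    -0.    -0. ]
-1 [ -0.5   0.4 -10.2   0.   -0.    0. ]
```

Request:
{"name": "step_arm", "arguments": {
  "motion": [
    [0,0,-3,0,0,0,55],
    [0,0,-6,0,0,0,55],
    [0,0,-8,0,0,0,55],
    [0,0,-8,0,0,0,55]
  ]
}}

```text
time_s: 6.4
eef_pos: [0.5973, 0.0665, 0.0126]
eef_rot: [-0.105, 0.699, -0.105, -0.699]
wrist_force: [-1.8, 2.0, 4.0]
opening: 0.786
```

```bash
python3 go.py -51 37 13; python3 - <<'E'
from meas import *
ims=[]
for n,(x,y) in (("top",(235,175)),("scene",(290,190))):
    p,_=ctrl.camera(n); np.save(f"pics/{n}4.npy",p); ims.append(cv2.resize(p[y:y+130,x:x+108],(400,480),interpolation=cv2.INTER_CUBIC))
cv2.imwrite("pics/c5.png",np.hstack(ims)[:,:,::-1])
E
```

```text
jig xyz [-52.9  37.4  12.6] t 6.4 F jig [-2.3  1.4  4. ] op 0.786 q [-0.09  0.51  1.66 -0.    0.96  1.78]
1 [-4.0e-01  4.0e-01 -1.9e+00  1.8e+02  0.0e+00  1.0e-01]
-1 [-0.4  0.4 -1.9 -0.  -0.   0. ]
```

View pics/c5.png

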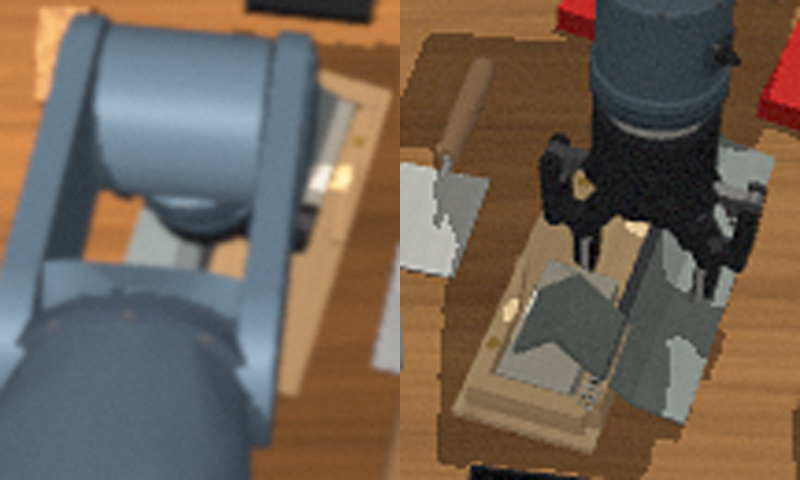

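The blank is almost at the stop with its front edge at crop (530,385), and there is no stop reaction yet. I creep forward until the force rises.

Request:
{"name": "step_arm", "arguments": {
  "motion": [
    [0,0,-1,0,0,0,55],
    [0,0,-2,0,0,0,55],
    [0,0,-3,0,0,0,55],
    [0,0,-3,0,0,0,55]
  ]
}}

```text
time_s: 7.0
eef_pos: [0.5975, 0.0664, 0.0123]
eef_rot: [0.105, -0.697, 0.105, 0.701]
wrist_force: [-10.1, 3.3, 11.1]
opening: 0.782
```

```bash
python3 go.py
```

```text
jig xyz [-52.6  37.3  12.3] t 7.0 F jig [-10.6   0.1  11.1] op 0.782 q [-0.09  0.52  1.66  0.    0.97  1.78]
```

Request:
{"name": "step_arm", "arguments": {
  "motion": [
    [0,0,-1,0,0,0,55],
    [0,0,-2,0,0,0,55],
    [0,0,-2,0,0,0,55],
    [0,0,-2,0,0,0,55]
  ]
}}

```text
time_s: 7.5
eef_pos: [0.5976, 0.0662, 0.012]
eef_rot: [0.105, -0.696, 0.106, 0.702]
wrist_force: [-15.4, 4.3, 14.6]
opening: 0.787
```

```bash
python3 go.py; python3 - <<'E'
from meas import *
p,_=ctrl.camera("scene"); cv2.imwrite("pics/c6.png",cv2.resize(p[235:320,300:390],(720,600)[:1]+(680,),interpolation=cv2.INTER_CUBIC)[:600,:,::-1])
E
```

```text
jig xyz [-52.5  37.2  12. ] t 7.5 F jig [-16.   -0.4  14.6] op 0.787 q [-0.09  0.52  1.66  0.    0.98  1.78]
```

View pics/c6.png

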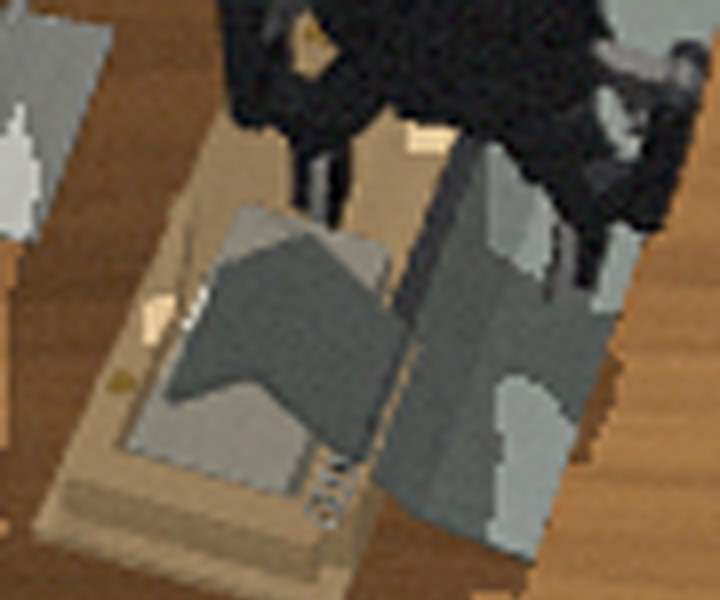

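The blank's front edge (125,450)-(300,490) lies along the stop, and the push reads 16 N, so it is home. I back off with the bar still held, then rise gently.

Request:
{"name": "step_arm", "arguments": {
  "motion": [
    [0,0,4,0,0,0,55],
    [0,0,9,0,0,0,55],
    [0,0,15,0,0,0,55],
    [0,0,15,0,0,0,55],
    [-8,0,15,0,0,0,55],
    [-16,0,15,0,0,0,55],
    [-24,0,15,0,0,0,55],
    [-32,0,15,0,0,0,55],
    [-42,0,15,0,0,0,55],
    [-60,0,15,0,0,0,55]
  ]
}}

```text
time_s: 8.8
eef_pos: [0.5866, 0.0696, 0.0728]
eef_rot: [0.105, -0.699, 0.105, 0.7]
wrist_force: [0.2, 0.2, -0.1]
opening: 0.784
```

Request:
{"name": "step_arm", "arguments": {
  "motion": [
    [-50,0,0,0,0,0,55],
    [-100,0,50,0,0,0,55],
    [-130,0,100,0,0,0,55],
    [-150,0,160,0,0,0,55],
    [-150,0,200,0,0,0,55],
    [-150,0,200,0,0,0,55],
    [-150,0,200,0,0,0,55]
  ]
}}

```text
time_s: 9.68
eef_pos: [0.397, 0.1285, 0.2235]
eef_rot: [-0.105, 0.7, -0.105, -0.698]
wrist_force: [0.5, -0.2, -0.8]
opening: 0.788
```

```bash
python3 go.py; python3 - <<'E'
from meas import *
from go import O,d,n as nn
ims=[]
for n,(x,y) in (("top",(245,182)),("scene",(295,215))):
    p,_=ctrl.camera(n); np.save(f"pics/{n}5.npy",p); cv2.imwrite(f"pics/{n}5.png",p[:,:,::-1]); ims.append(cv2.resize(p[y:y+105,x:x+105],(400,400),interpolation=cv2.INTER_CUBIC))
cv2.imwrite("pics/c7.png",np.hstack(ims)[:,:,::-1])
# compare table changes away from the jig
for n in("top","scene"):
    a=np.load(f"pics/{n}0.npz")['p'].astype(int);b=np.load(f"pics/{n}5.npy").astype(int)
    m=(np.abs(a-b).max(2)>60).astype('u1');m=cv2.morphologyEx(m,cv2.MORPH_OPEN,np.ones((2,2)))
    k,_,s,c=cv2.connectedComponentsWithStats(m); print(n,[s[i].tolist() for i in range(1,k) if s[i][4]>15])
E
```

```text
jig xyz [-262.6   37.5  223.5] t 9.68 F jig [ 0.6 -0.1 -0.8] op 0.788 q [ 0.03 -0.19  1.99 -0.    1.34  1.9 ]
jig xyz [-262.6   37.5  223.5] t 9.68 F jig [ 0.6 -0.1 -0.8] op 0.788 q [ 0.03 -0.19  1.99 -0.    1.34  1.9 ]
top [[316, 204, 11, 19, 66], [159, 241, 141, 239, 16354], [285, 240, 53, 85, 3107], [272, 268, 311, 212, 23064], [294, 359, 6, 15, 56], [562, 378, 78, 78, 3834], [287, 448, 10, 10, 80], [345, 448, 9, 8, 49], [577, 456, 63, 24, 739], [329, 458, 14, 4, 32], [500, 458, 52, 22, 553]]
scene [[80, 0, 42, 28, 818], [358, 0, 7, 6, 35], [384, 0, 41, 50, 1423], [424, 0, 4, 5, 18], [431, 0, 8, 6, 34], [301, 8, 9, 19, 105], [303, 32, 10, 17, 157], [297, 38, 2, 10, 20], [101, 55, 48, 27, 632], [357, 62, 66, 87, 3066], [91, 67, 18, 25, 132], [147, 66, 7, 11, 36], [351, 195, 15, 8, 64], [387, 222, 8, 4, 25], [323, 232, 39, 42, 894], [322, 272, 10, 24, 83], [353, 293, 20, 7, 76]]
```

View pics/c7.png

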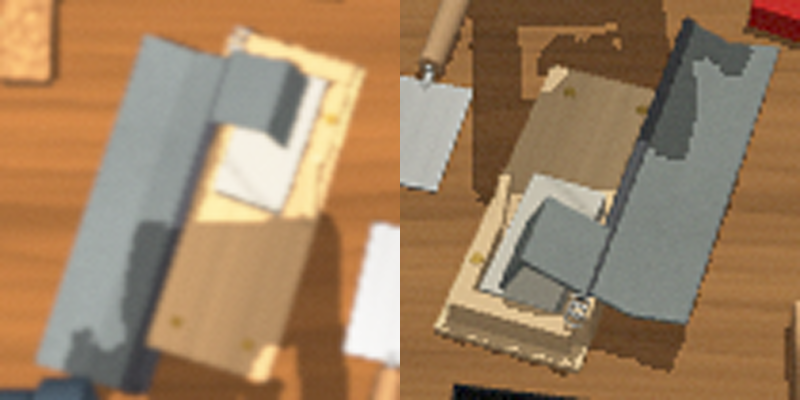

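The flap has closed onto the blank, and the blank's rear edge, (217,190)-(278,212) in the left crop, runs parallel to the board's end. One numeric check before handing in.

```bash
python3 - <<'E'
from meas import *
from go import O,d,n as nn
p=np.load("pics/top5.npy");off=(290,190)
w,b,g=masks(p,off,(48,52)); c=quad(w)+off
P=ray("top",c,.028)*1000-O; X=P@d;Y=P@nn
r=[(Y[(abs(Y-y)<1.5)].mean(),X[abs(Y-y)<1.5].min()) for y in range(-20,19,4) if (abs(Y-y)<1.5).any()]
r=np.array(r);print(np.round(r,1).tolist(),np.round(np.polyfit(r[:,0],r[:,1],1),3)); print("y range",Y.min(),Y.max(),"max x",X.max())
E
```

```text
jig xyz [-262.3   37.3  222.9] t 9.78 F jig [-0.3 -0.1  0.8] op 0.781 q [ 0.03 -0.18  1.99 -0.    1.34  1.9 ]
[[-19.5, -40.2], [-15.9, -38.5], [-12.2, -40.1], [-8.5, -38.4], [-3.7, -39.9], [-0.0, -40.6], [4.0, -39.7], [8.4, -38.0], [12.0, -39.5], [15.6, -40.3]] [-3.0000e-03 -3.9527e+01]
y range -27.34756280850911 21.769985097252334 max x 52.27492546844469
```

Rear edge is at x ≈ -39.5 mm (home is -40) with a slope of -0.003 rad, so the blank is home and square.

```bash
python3 -c "
from bench import ctrl
print(ctrl.hand_in())"
```

```text
the job is handed in; nothing more can be done
None
```

The blank is home and square against the back stop, the flap is shut on it, and the arm is clear. The job was handed in at about 9.8 s of the 45 s.

- **What I did:** One finger pressed the bar down and held the flap open while the other pushed the blank under it to the stop. I pushed against the stop up to about 16 N. Then I backed the pushing finger off with the bar still held, and rose slowly so the flap closed onto the blank.
- **Last checks:** The blank's rear edge measures x ≈ -39.5 mm (home is -40) with a slope of -0.003 rad. The wrist force is about zero, and the last crop shows the flap resting on the blank.
- **Bystanders:** A before/after comparison of both pictures showed changes at the arm, its shadow and the jig. I did not identify every changed patch, and none of the moves went near the bystanders.
- **Not measured or unclear:** I judged the flap angle only by eye. The upward force on the bar finger varied from 3 to 6 N while it slid along the bar, but the flap looked open in each picture. It rose to 15 N while pushing on the stop, which I did not look into.

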